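# Unhook the thinner pipe drift and stow it in its hole

### The arm

A 6-joint arm with a two-finger parallel gripper is mounted at the origin on the work surface. World frame = base frame: x ahead of the robot, y to its left, z up, the work surface at z = 0. Lengths are in mm, angles in rad, forces in N, time in s.
With the tool pointing down it reaches from about 400 to 925 mm from the base axis. Payload 12.5 kg.
Tool frame: the origin (TCP) lies on the front face of the gripper's body, between the roots of the fingers; the fingertips stand 78 mm ahead of it and the grasp point (between the pads) lies 59 mm ahead of it (env.nose_length is the distance from the TCP to the fingertips, in mm); z points along the fingers, y is the line along which they close (so a half turn about z gives the same grasp; the last joint's range is limited). The gripper opens to 95 mm and grips with 3 to 60 N. Pads are 20 mm wide; open, the fingers measure 119 mm over their backs; the gripper's body (75 mm by 180 mm) begins 59 mm behind the grasp point.
Start: joints at [1.162, 0.491, 1.559, -0, 1.092, -0.106], TCP at [186.351, 596.583, 292.261] pointing down, gripper open.
Joint ranges: [-3.1, 3.1], [-0.84, 2.19], [0.05, 2.79], [-1.13, 4.28], [0.06, 2.93], [-2.69, 2.69]. Speed limits (rad/s): [2.22, 2.22, 2.79, 3.14, 3.14, 3.14].

### API

Orientations are given as [roll, pitch, yaw] about the fixed x, y, z axes, in that order (R = Rz(yaw) Ry(pitch) Rx(roll)).
In Python, from cell import env gives the robot as it stands.
- The arm moves only by the tool jog_arm, never from a script. Its argument "motion" is a list of rows, each a list of 7 numbers: the turn, a rotation vector about the tool's x, y, z in degrees, then the shift along the tool's x, y, z in mm, then the finger opening in mm, from 0 to 95.1. In form: [[wx, wy, wz, x, y, z, hand], ...]. A call has 1 to 10 rows; each row shifts and turns the commanded pose from where the row before left it, along the tool's axes as they then stand; what a row does not reach is not made up. A row lasts 1/8 s, in which the tool goes at most 62.5 mm and 10.7 degrees, less where a joint would pass 70% of its speed; a pose out of reach is approached as far as the arm can. A call is refused whole if a number of a shift passes 62.5 or a number of a turn 10.7, either way. A call with a gripper value outside its range is refused whole. The fingers move at their own pace and stop on an object; the grip force is fixed at half the most. Time passes only in rows, so rows that do not move let the fingers close. It gives the time, the measured TCP pose, the force, the opening and the grip force at its end, in the units of the state.
- env.state(): the state, without advancing time (a new reading comes with each control period).
- env.read_camera(name): name is "scene" or "top" or "wrist"; returns a dict with "color" (400x640x3 uint8, red, green, blue), "z_map" (400x640 float32, mm along the optical axis (not along the pixel's ray), 0 where there is no reading), "camera_matrix" (3x3 intrinsics, pixels), "world_to_cam" (4x4, takes a point from world to camera coordinates). Camera axes: x right, y up, looking along -z (the intrinsics and any distortion apply to the point x, -y, -z); pixel columns grow to the right and rows downward; lengths in mm; the calibration is good to about 2 mm. A picture is of the moment at which its call begins.
- env.job_done(): hands the job in; it is judged then, once.
Trained networks look in the newest picture that a camera, given by its name, has taken for a name from the list of things; names that differ only in an ending like _2 or _b are one class to them, and where a whole thing is asked for, a point or a joint stands for the part that bears it (a point fixed in the world has none). Each returns a list of dicts, best first, with "score" (0 to 1); they miss things now and then, are a little off and sometimes report something else, mostly with a low value. They report only what shows in the picture. A call takes as long as a camera call. They do not tell look-alikes from the thing itself.
- env.recognise(camera, thing): "location" ([column, row] in pixels, amid what is visible of it).
The state is a dict: "t": time; "joints": joint angles; "qvel": joint speeds; "tau": joint torques, N m; "eef_pos": TCP position; "tcp_rot": TCP orientation; "ft_force": force on the tool from outside, world axes, zero at the start; "moment": the same for the moment, N m; "opening": opening from 0.0 (shut) to 1.0 (fully open); "grip_force": force on a finger pad.
Only numpy, scipy, OpenCV 4.12 (cv2) and the standard library are available. Lean on these libraries where they do the work, as an engineer would, in place of code of your own. Each camera call takes 0.05 s, during which the arm holds its last target. There are 200 camera calls.

### The job

Two steel pipe drifts hang by their loops on the hooks of the copper rail. Lift the thinner one up and off its hook and stand it, shaft down and fully home, in the one hole of the wooden block's graded row that fits its shaft closely (not a larger, loose one). Leave the thicker drift hanging on its hook and the other things where they are.

Things in the scene. Friction and masses are not known exactly. Their poses are not given: they have to be found in the camera images.
- drift_thin: Pipe drift to stow, hung by its loop on either hook: steel, upright. Shaft 22 mm dia, 50 long, down, last 12 tapering to 14. Shoulder disc above it 40 dia, 8 thick; on it a flat loop 44 wide (y), 10 thick (x), bars 8, opening 28 wide, z 8 to 58 mm, top at z = 66. Origin: centre of shoulder underside, z up; shaft end z = -50. 250 g, +-35%.
- drift_thick: Pipe drift to leave hanging, on the other hook: steel, upright. Shaft 35 mm dia, 50 long, down, last 12 tapering to 27. Shoulder disc above it 40 dia, 8 thick; on it a flat loop 44 wide (y), 10 thick (x), bars 8, opening 28 wide, z 8 to 58 mm, top at z = 66. Origin: centre of shoulder underside, z up; shaft end z = -50. 450 g, +-35%.
- stand: Fixed. Copper rail, 22 mm dia, axis z = 196 mm, along y, on two uprights at y = +-130. Origin on the table under the rail's middle, z up. Two 8 mm wire hooks at y = +-65 run level to x = +70, away from the robot, end upturned: its top is 16 above the level part's upper side. The loops hang across them at x = +45: raise 17 to 40 mm (best 26), then move 50 or more to stand +x to come off.
- hook_left (a point): Point on the upper side of the hook at the stand's y = +65 mm where a loop hangs: stand x = +45 mm, 200 mm above the table. Axes as the stand.
- hook_right (a point): The same on the hook at the stand's y = -65 mm.
- block: Fixed light-wood block 70 (x) x 210 (y) x 65 (z) mm with a graded row of four upright blind holes along its y, 50 mm apart, each 58 mm deep and 2.5 mm wider than the shaft it is for. A drift is home when its shoulder rests on the block's top, its origin at the hole's mouth; any yaw. Origin: centre of the underside, z up.
- block_hole0 (a point): Centre of the mouth, on the block's top face (65 mm above the table), of the smallest hole, 17.5 mm across, for a 15 mm shaft; at block y = 75 mm.
- block_hole1 (a point): Centre of the mouth, on the block's top face (65 mm above the table), of the second smallest hole, 24.5 mm across, for a 22 mm shaft; at block y = 25 mm.
- block_hole2 (a point): Centre of the mouth, on the block's top face (65 mm above the table), of the second largest hole, 30.5 mm across, for a 28 mm shaft; at block y = -25 mm.
- block_hole3 (a point): Centre of the mouth, on the block's top face (65 mm above the table), of the largest hole, 37.5 mm across, for a 35 mm shaft; at block y = -75 mm.
- tape_roll: Black roll of tape lying flat, 90 mm diameter, 25 mm high, on the far side. Bystander. Origin: centre of the underside.
- paste_jar: Closed jar, 64 mm diameter, 75 mm high, on the far side. Bystander. Origin: centre of the underside.
- tee: Copper pipe tee lying flat, 90 mm long, 34 mm high, on the far side. Bystander. Origin: on the table side under the middle of its run.
Mind the look-alikes: they are no part of the job. What is shaped like the drift_thin but blue, red or turquoise is not meant.

How it is judged:
By the outcome, as a careful person would: the job done as asked, in the order asked, and still so for the second after the job is handed in, with the robot touching nothing.
It also fails if it takes over 48 s, if anything falls off the work surface, if the arm or the gripper's body presses on something with over 40 N, if the wrist force passes 120 N, or if a joint passes its speed limit or range.

## Working session

There is one attempt and no reset: what is moved stays moved. The work goes in short steps, Python scripts to look and compute and a tool call to move; the robot and the scene stay as the last step left them, time stands still between calls to the robot, and variables do not carry over. Pictures are saved under pics/ and viewed, at most 10 in all, crops included, and the job is handed in when it is done.

Besides the shell and the picture viewer there is one more tool, called by a JSON object that holds its "method" and its "body", one argument or row to a line. jog_arm: Moves the arm, as the interface text tells. Its arguments: {"type":"object","properties":{"motion":{"type":"array"}},"required":["motion"]}

```bash
mkdir -p pics; ls; cat > h.py <<'E'
import numpy as np, cv2
from cell import env
def shot(c,name=None):
    d=env.read_camera(c)
    if name: cv2.imwrite('pics/'+name,d['color'][:,:,::-1])
    return d
def world(d,u,v,z=None):
    K=d['camera_matrix'];z=d['z_map'][int(v),int(u)] if z is None else z
    p=np.array([(u-K[0,2])/K[0,0]*z,-(v-K[1,2])/K[1,1]*z,-z,1])
    return (np.linalg.inv(d['world_to_cam'])@p)[:3]
def cloud(d):
    v,u=np.mgrid[0:400,0:640];K=d['camera_matrix'];z=d['z_map']
    p=np.stack([(u-K[0,2])/K[0,0]*z,-(v-K[1,2])/K[1,1]*z,-z,np.ones_like(z)],-1)
    return (p@np.linalg.inv(d['world_to_cam']).T)[...,:3]
def proj(d,P):
    q=d['world_to_cam']@np.append(P,1);K=d['camera_matrix']
    return K[0,0]*q[0]/-q[2]+K[0,2],K[1,1]*(-q[1])/-q[2]+K[1,2]
E
python3 - <<'E'
from h import *
for c in('scene','top'):
    d=shot(c,c+'0.png');print(c)
    C=cloud(d)
    for t in('drift_thin','drift_thick','stand','block','block_hole0','block_hole1','block_hole2','block_hole3','hook_left','hook_right'):
        for r in env.recognise(c,t)[:4]:
            u,v=r['location'];print(t,round(r['score'],2),np.round([u,v]),C[int(v),int(u)].round())
print(env.state())
E
```

```text
pics
scene
drift_thin 0.98 [419. 214.] [423. 134.  59.]
drift_thin 0.95 [334. 220.] [516. -50.  -1.]
drift_thin 0.79 [353. 207.] [506.   4.  59.]
drift_thin 0.67 [398. 214.] [570. 161. 150.]
drift_thick 0.81 [459. 240.] [568. 283. 150.]
drift_thick 0.64 [294. 284.] [732.  35.  -0.]
stand 0.96 [446. 267.] [492. 244.  11.]
block 0.74 [287. 197.] [ 588. -137.   65.]
block_hole0 0.68 [282. 192.] [ 583. -162.   67.]
block_hole0 0.58 [444. 266.] [479. 236.   1.]
block_hole1 0.68 [282. 192.] [ 583. -162.   67.]
block_hole1 0.58 [444. 266.] [479. 236.   1.]
block_hole2 0.68 [282. 192.] [ 583. -162.   67.]
block_hole2 0.58 [444. 266.] [479. 236.   1.]
block_hole3 0.68 [282. 192.] [ 583. -162.   67.]
block_hole3 0.58 [444. 266.] [479. 236.   1.]
hook_left 0.62 [446. 266.] [477. 240.   1.]
hook_right 0.6 [447. 267.] [479. 241.   1.]
top
drift_thin 0.75 [214. 189.] [665. 240.  59.]
drift_thin 0.68 [311. 254.] [501.  11. 113.]
drift_thin 0.56 [257. 291.] [421. 134. 117.]
drift_thin 0.55 [241. 220.] [567. 153. 209.]
drift_thick 0.68 [182. 226.] [566. 290. 150.]
stand 0.87 [216. 249.] [525. 246.  1
[... 276 characters left out ...]
. 237.  12.]
{'t': 1.1, 'joints': array([ 1.16238583e+00,  4.90913263e-01,  1.55890725e+00,  7.38938529e-07,
        1.09169599e+00, -1.05600596e-01]), 'qvel': array([ 1.13271645e-03, -3.73525259e-05,  3.28721968e-04,  1.18688162e-03,
        5.78133431e-04, -1.90354516e-04]), 'tau': array([ 1.38184427e-03, -6.12478852e+01, -2.58429962e+01,  6.93287747e-02,
        4.46738570e-02, -1.15585604e-05]), 'eef_pos': array([186.35940317, 596.57923378, 292.25019902]), 'tcp_rot': array([3.14151685e+00, 7.37494422e-06, 2.83878241e+00]), 'ft_force': array([-0.71859225,  0.87321933,  0.30646762]), 'moment': array([-0.00542558,  0.05969248, -0.02379072]), 'grip_force': 0.0, 'opening': 1.0007349400621441}
```

View pics/scene0.png

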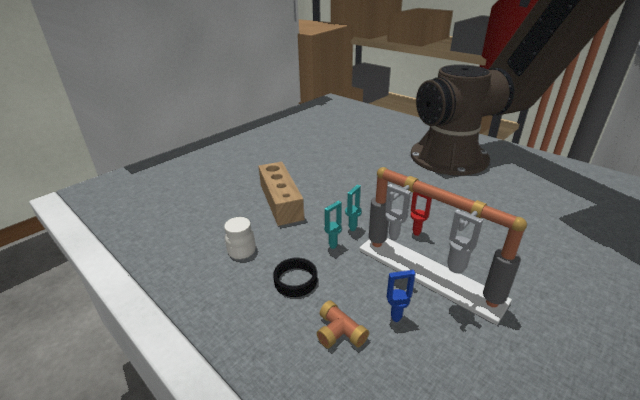

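View pics/top0.png

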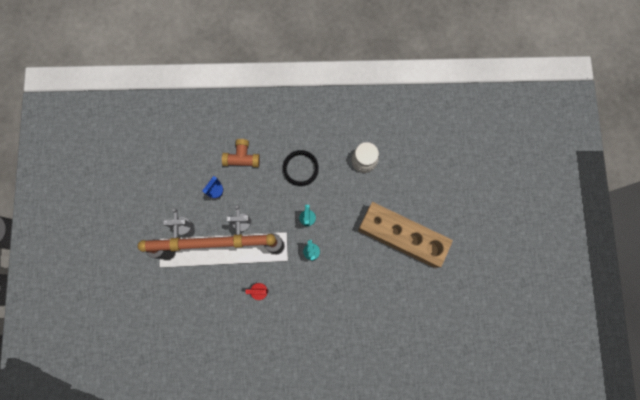

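The top view shows the rail with two grey drifts at (237,220) and (175,224), and the block with its holes from (377,220), the smallest, to (436,247).

Candidates in the scene view:
- grey right at (398,214)
- grey left at (459,240)
- turquoise at (334,225) and (353,207)
- red at (421,213)
- blue at (399,297)

The grey one on the right looks thinner, so I'll check it in a crop and measure.

```bash
python3 - <<'E'
from h import *
s=shot('scene');t=shot('top')
cv2.imwrite('pics/crop1.png',cv2.resize(s['color'][165:315,345:535,::-1],None,fx=4,fy=4,interpolation=cv2.INTER_CUBIC))
for n,d in(('scene',s),('top',t)):
    C=cloud(d).astype(float);c=d['color'].astype(int);sat=c.max(2)-c.min(2)
    X,Y,Z=C[...,0],C[...,1],C[...,2];ok=(d['z_map']>0)
    g=ok&(sat<25)&(Z>85)&(Z<225)&(X>540)&(X<620)
    for lo,hi in((110,195),(240,330)):
        for z0,z1 in((98,125),(144,153),(155,200),(203,212)):
            m=g&(Y>lo)&(Y<hi)&(Z>z0)&(Z<z1)
            if m.sum()>5:print(n,lo,z0,m.sum(),'x',np.percentile(X[m],[2,50,98]).round(1),'y',np.percentile(Y[m],[2,50,98]).round(1))
    m=ok&(Z>195)&(Z<212)&(sat>50)&(c[...,0]>c[...,2]+40)&(X>480)&(X<560)
    p=C[m][:,:2];
    if len(p)>20:
        vx,vy,x0,y0=cv2.fitLine(p.astype(np.float32),cv2.DIST_HUBER,0,.01,.01).ravel();print(n,'rail dir',np.degrees(np.arctan2(-vx,vy))%180,'pt',x0,y0,'yrange',np.percentile(p[:,1],[1,99]),len(p))
    m=ok&(abs(Z-65)<4)&(Y<-60)&(X>450)&(X<680)
    pts=C[m][:,:2].astype(np.float32);r=cv2.minAreaRect(pts);print(n,'block',r,np.median(Z[m]),len(pts))
    bx=cv2.boxPoints(r);print(bx.round(1))
    # holes
    if n=='top':
        gray=cv2.cvtColor(d['color'],cv2.COLOR_RGB2GRAY)
        mm=((gray<75)).astype(np.uint8);mm[:200]=0;mm[270:]=0;mm[:,:360]=0;mm[:,452:]=0
        k,l,st,ce=cv2.connectedComponentsWithStats(mm)
        for i in range(1,k):
            if st[i,4]>8:
                zc=-(d['world_to_cam']@[580,-150,65,1])[2];print(ce[i].round(1),st[i,4],world(d,*ce[i],z=zc).round(1))
E
```

```text
scene 110 98 141 x [541.1 580.9 585.5] y [110.3 164.7 172.2]
scene 110 144 214 x [558.2 580.3 594.1] y [146.2 161.9 181.2]
scene 110 155 249 x [549.2 578.5 601.3] y [140.7 175.  183.8]
scene 110 203 147 x [569.6 578.3 602.3] y [141.2 163.5 183. ]
scene 240 98 223 x [570.2 584.6 588.3] y [276.9 297.  308.5]
scene 240 144 312 x [554.2 575.6 589.8] y [274.6 291.9 310.6]
scene 240 155 318 x [546.1 574.7 598.1] y [270.2 294.5 313.4]
scene 240 203 198 x [566.4 574.3 599.5] y [270.9 292.5 313. ]
scene rail dir 1.4164429 pt 534.3315 242.81584 yrange [ 93.48572179 363.56069809] 1522
scene block ((570.9951782226562, -1020.7914428710938), (226.67941284179688, 1831.7869873046875), 3.7769758701324463) 65.12949911427961 1173
[[  397.6  -114.4]
 [  518.2 -1942.2]
 [  744.4 -1927.2]
 [  623.8   -99.4]]
top 110 144 102 x [551.4 563.9 588.5] y [140.4 157.5 177.7]
top 110 155 79 x [541.2 566.1 590.8] y [139.8 159.5 181.5]
top 110 203 117 x [565.7 571.4 596.2] y [140.9 161.9 182.2]
top 240 98 40 x [549.6 560.1 578.7] y [274.3 277.3 293.2]
top 240 144 125 x [548.  561.1 585.3] y [271.8 288.2 305. ]
top 240 155 84 x [542.8 563.2 589.7] y [269.3 288.5 310.7]
top 240 203 124 x [555.6 566.8 593.5] y [270.7 291.6 311.5]
top rail dir 1.3412476 pt 522.558 224.93584 yrange [ 88.12720277 360.20701817] 1291
top block ((543.0592651367188, -213.32211303710938), (209.99246215820312, 71.0541763305664), 62.441383361816406) 65.01082760686609 2033
[[ 463.  -290. ]
 [ 526.  -322.8]
 [ 623.1 -136.7]
 [ 560.1 -103.8]]
[362.9 212.6] 76 [ 596.5 -113.3   67.2]
[377.3 219.7] 26 [ 578.9 -147.    64.7]
[397.2 228.5] 42 [ 557.  -193.5   61.8]
[397.1 248.6] 337 [ 510.  -191.8   53.4]
[416.8 237.8] 77 [ 533.8 -239.3   58.6]
[436.8 247.1] 114 [ 510.8 -286.1   55.4]
```

View pics/crop1.png

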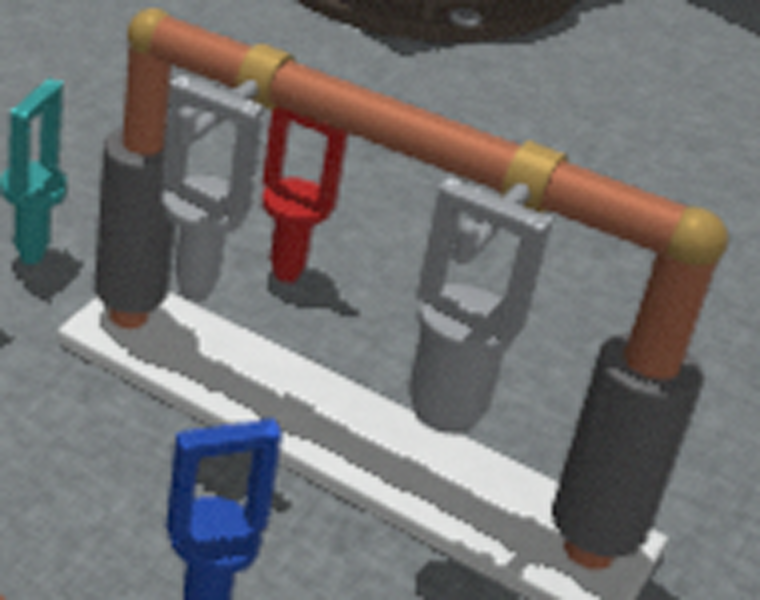

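The crop shows the drift at the right hook (scene 398,214), grey with the slim shaft, and the thicker grey one on the left hook (459,240). The target is the right one. Approaching now.

{"method": "jog_arm", "body": {
  "motion": [
    [0,0,0,-30,-18,-30,95],
    [0,0,0,-45,-27,-10,95],
    [0,0,0,-48,-29,-8,95],
    [0,0,0,-48,-29,0,95],
    [0,0,0,-48,-29,0,95],
    [0,0,-5,-48,-29,0,95],
    [0,0,-6,-45,-32,0,95],
    [0,0,-5,-42,-36,0,95],
    [0,0,-3,-40,-36,0,95],
    [0,0,0,-25,-24,0,95]
  ]
}}

```text
t: 2.45
eef_pos: [534.4, 219.9, 340.3]
tcp_rot: [3.142, 0.0, -3.114]
ft_force: [0.4, 1.3, 0.8]
opening: 1.0
grip_force: 0.0
```

```bash
python3 - <<'E'
from h import *
w=shot('wrist','w1.png');s=env.state();print(s['t'],s['eef_pos'],s['tcp_rot'],s['joints'])
C=cloud(w).astype(float);c=w['color'].astype(int);sat=c.max(2)-c.min(2);X,Y,Z=C[...,0],C[...,1],C[...,2]
m=(w['z_map']>0)&(sat<30)&(Z>203)&(Z<213)&(X>545)&(X<620)&(Y>120)&(Y<200)
print(m.sum(),cv2.minAreaRect(C[m][:,:2].astype(np.float32)))
print(proj(w,[569,162,208]))
E
```

```text
2.5 [536.48370177 218.12589186 340.0187283 ] [-3.14091404e+00  1.08759043e-03 -3.11519707e+00] [ 2.72443278e-01  3.80142207e-01  1.61172014e+00 -1.01183445e-03
  1.14884096e+00 -1.32433429e+00]
491 ((582.0703735351562, 170.3057098388672), (29.17680549621582, 26.50159454345703), 2.243835926055908)
(np.float64(249.22798915604864), np.float64(256.55533644443125))
```

View pics/w1.png

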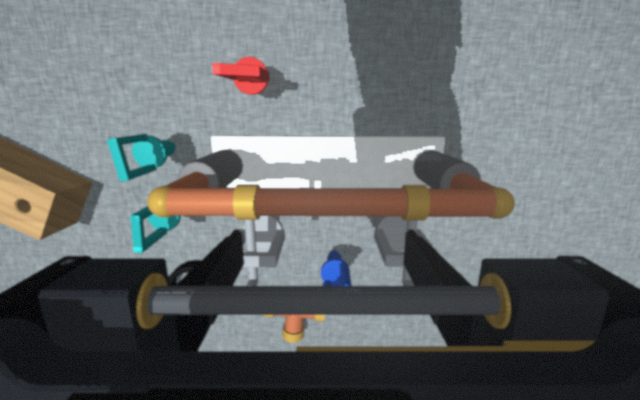

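The wrist view shows the rail at row 200, the target's hook collar at (246,200) and its loop near (262,240), partly hidden by a finger. I'll centre over it at a safe height.

{"method": "jog_arm", "body": {
  "motion": [
    [0,0,0,-12,-22,0,95],
    [0,0,0,-12,-22,0,95],
    [0,0,0,-8,-13,0,95],
    [0,0,0,0,0,0,95]
  ]
}}

```text
t: 3.0
eef_pos: [566.8, 165.3, 340.1]
tcp_rot: [3.141, -0.0, -3.114]
ft_force: [0.1, 0.2, 0.5]
opening: 0.999
grip_force: 0.0
```

```bash
python3 - <<'E'
from h import *
w=shot('wrist');s=env.state();print(s['t'],s['eef_pos'],s['tcp_rot'])
C=cloud(w).astype(float);c=w['color'].astype(int);sat=c.max(2)-c.min(2);X,Y,Z=C[...,0],C[...,1],C[...,2]
m=(w['z_map']>0)&(sat<30)&(Z>203)&(Z<211)&(X>545)&(X<620)&(Y>130)&(Y<195)
print(m.sum(),np.percentile(C[m],[2,50,98],axis=0).round(1))
m2=m&(X<582);print(cv2.minAreaRect(C[m2][:,:2].astype(np.float32)))
m=(w['z_map']>0)&(sat<30)&(Z>145)&(Z<154)&(X>540)&(X<600)&(Y>130)&(Y<195)
print(m.sum(),np.percentile(C[m],[2,50,98],axis=0).round(1))
print(proj(w,[569,162,208]))
cv2.imwrite('pics/w2.png',cv2.resize(w['color'][160:360,200:440,::-1],None,fx=3,fy=3))
E
```

```text
3.05 [566.40895885 165.84913447 340.15008416] [ 3.14134256e+00 -2.10594635e-04 -3.11332497e+00]
871 [[568.  140.3 203.8]
 [572.7 161.4 207.9]
 [596.1 182.1 210.2]]
((573.0830078125, 161.28707885742188), (10.452987670898438, 43.70283889770508), 1.121151089668274)
730 [[555.1 144.  147.5]
 [568.7 165.7 150. ]
 [585.1 178.  152.2]]
(np.float64(319.5803755190992), np.float64(219.62933923565353))
```

View pics/w2.png

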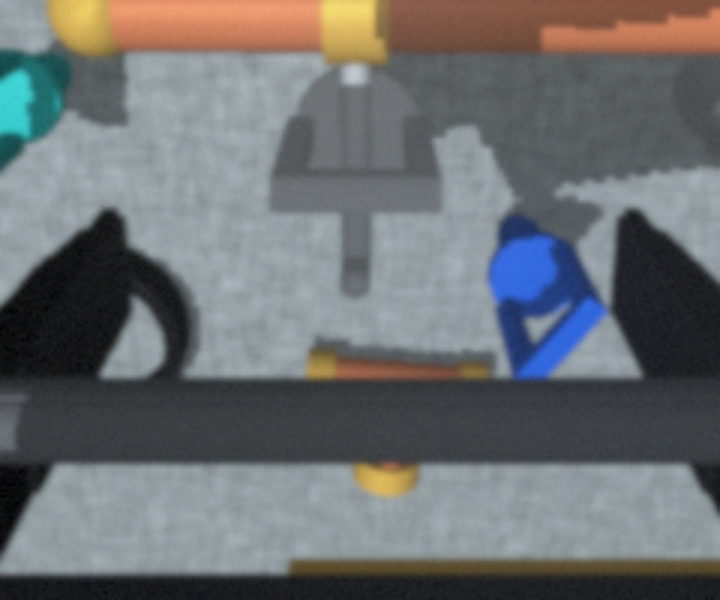

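The loop is seen clearly at about crop (355,192), unobstructed, with its centre near (573,161). Descending and gripping.

{"method": "jog_arm", "body": {
  "motion": [
    [0,0,0,-6,-4.5,0,95],
    [0,0,0,0,0,25,95],
    [0,0,0,0,0,35,95],
    [0,0,0,0,0,25,95],
    [0,0,0,0,0,11,95],
    [0,0,0,0,0,0,70],
    [0,0,0,0,0,0,52]
  ]
}}

```text
t: 3.92
eef_pos: [573.0, 161.6, 245.3]
tcp_rot: [3.141, 0.002, -3.113]
ft_force: [0.7, 0.0, 1.1]
opening: 0.845
grip_force: 0.0
```

{"method": "jog_arm", "body": {
  "motion": [
    [0,0,0,0,0,0,48],
    [0,0,0,0,0,0,35],
    [0,0,0,0,0,0,35],
    [0,0,0,0,0,0,35]
  ]
}}

```text
t: 4.42
eef_pos: [572.7, 161.4, 244.3]
tcp_rot: [3.142, 0.0, -3.113]
ft_force: [-0.2, -0.6, 0.4]
opening: 0.462
grip_force: 30.0
```

Gripped at 44 mm with 30 N. Lifting 26 mm, then moving out in +x.

{"method": "jog_arm", "body": {
  "motion": [
    [0,0,0,0,0,-8,35],
    [0,0,0,0,0,-10,35],
    [0,0,0,0,0,-8,35],
    [0,0,0,0,0,0,35],
    [0,0,0,0,0,0,35]
  ]
}}

```text
t: 5.05
eef_pos: [572.5, 161.4, 270.1]
tcp_rot: [3.142, -0.0, -3.113]
ft_force: [0.1, 0.7, -2.1]
opening: 0.461
grip_force: 30.0
```

```bash
python3 - <<'E'
from h import *
w=shot('wrist');s=env.state();print(s['t'],s['eef_pos'],s['ft_force'],s['opening'])
C=cloud(w).astype(float);c=w['color'].astype(int);sat=c.max(2)-c.min(2);X,Y,Z=C[...,0],C[...,1],C[...,2]
m=(w['z_map']>0)&(sat<30)&(Z>220)&(Z<242)&(X>560)&(X<590)&(Y>142)&(Y<180)
print(m.sum(),np.percentile(C[m],[2,50,98],axis=0).round(1))
E
```

```text
5.1 [572.52821272 161.38056486 269.9713925 ] [ 0.18662374 -0.19704213 -2.73374943] 0.4597216124096364
1438 [[567.4 142.6 221.5]
 [568.7 161.  232.9]
 [572.5 179.4 234.7]]
```

The drift is lifted 26 mm cleanly. Now off the hook and up.

{"method": "jog_arm", "body": {
  "motion": [
    [0,0,0,-15,0,0,35],
    [0,0,0,-20,0,0,35],
    [0,0,0,-20,0,0,35],
    [0,0,0,-12,0,0,35],
    [0,0,0,0,0,-15,35],
    [0,0,0,0,-15,-25,35],
    [0,0,0,0,-30,0,35],
    [0,0,0,5,-40,0,35],
    [0,0,0,10,-40,0,35],
    [0,0,0,10,-40,0,35]
  ]
}}

```text
t: 6.35
eef_pos: [618.7, -3.4, 311.5]
tcp_rot: [-3.142, 0.001, -3.113]
ft_force: [-0.5, -0.6, -2.2]
opening: 0.462
grip_force: 30.0
```

{"method": "jog_arm", "body": {
  "motion": [
    [0,0,0,10,-40,0,35],
    [0,0,0,10,-40,0,35],
    [0,0,0,10,-35,0,35],
    [0,0,0,5,-20,0,35],
    [0,0,0,0,-5,0,35],
    [0,0,0,0,0,0,35]
  ]
}}

```text
t: 7.1
eef_pos: [588.7, -142.7, 310.4]
tcp_rot: [3.141, 0.0, -3.113]
ft_force: [-0.7, 1.1, -0.9]
opening: 0.46
grip_force: 30.0
```

```bash
python3 - <<'E'
from h import *
w=shot('wrist','w3.png');s=env.state();print(s['t'],s['eef_pos'],s['tcp_rot'],s['ft_force'],s['opening'])
C=cloud(w).astype(float);X,Y,Z=C[...,0],C[...,1],C[...,2]
m=(w['z_map']>0)&(abs(Z-65)<4)&(Y<-90)&(Y>-340)&(X>450)&(X<640)
r=cv2.minAreaRect(C[m][:,:2].astype(np.float32));print(m.sum(),r,np.median(Z[m]));print(cv2.boxPoints(r))
print(proj(w,[554.6,-191.2,65]),proj(w,[577.7,-146.8,65]),proj(w,[531.5,-235.5,65]))
E
```

```text
7.15 [ 588.66638041 -142.37275564  310.29280415] [ 3.14128481e+00  8.81946728e-05 -3.11206352e+00] [-0.18745018 -0.26271011 -2.43383189] 0.46286952634608314
10877 ((545.9779663085938, -214.41624450683594), (210.51629638671875, 70.3813705444336), 62.425357818603516) 65.08799315760547
[[ 466.06027  -291.42807 ]
 [ 528.4469   -324.00787 ]
 [ 625.8956   -137.40442 ]
 [ 563.50903  -104.824615]]
(np.float64(279.3526562760554), np.float64(150.48338941676604)) (np.float64(320.26064259650207), np.float64(172.84191008976478)) (np.float64(236.84784257056873), np.float64(127.20264780626823))
```

View pics/w3.png

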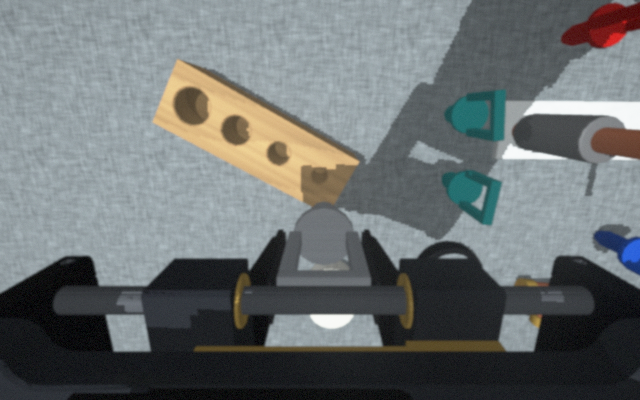

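The wrist view shows the drift held with its shoulder at (323,235). The holes run from smallest to largest at (319,175), (278,152), (236,130) and (192,105). The target is (278,152). I'll refine the hole and the held drift together.

```bash
python3 - <<'E'
from h import *
w=shot('wrist');s=env.state();T=s['eef_pos'];print(T)
C=cloud(w).astype(float);X,Y,Z=C[...,0],C[...,1],C[...,2];ok=w['z_map']>0
zc=lambda P:-(w['world_to_cam']@np.append(P,1))[2]
def onplane(u,v,h):
    o=np.linalg.inv(w['world_to_cam'])[:3,3];p=world(w,u,v,z=100.);return o+(p-o)*(h-o[2])/(p[2]-o[2])
# mouth ring: pixels of the top face missing inside the block
top=(ok&(abs(Z-65)<3)).astype(np.uint8)
for g,(u0,v0) in zip((75,25,-25,-75),((319,175),(278,152),(236,130),(192,105))):
    sub=np.zeros_like(top);sub[v0-22:v0+22,u0-22:u0+22]=1
    h=((1-top)&sub)
    k,l,st,ce=cv2.connectedComponentsWithStats(h)
    i=l[v0,u0]; 
    if i: print(g,ce[i].round(1),st[i,2:5],onplane(*ce[i],65).round(1))
# held drift
zo=T[2]-59-43
g=ok&(abs(X-T[0])<35)&(abs(Y-T[1])<30)
for a,b in((6,11),(60,68)):
    m=g&(Z>zo+a)&(Z<zo+b);print(a,m.sum(),np.percentile(C[m]-[T[0],T[1],zo],[1,25,50,75,99],axis=0).round(1).tolist())
print(np.histogram(Z[g]-zo,bins=range(-10,75,5)))
# shoulder circle rim: rearmost (min X) points per Y
m=g&(Z>zo+5)&(Z<zo+11);P=C[m]-[T[0],T[1],0]
for y in range(-18,19,4):
    q=P[abs(P[:,1]-y)<2]; 
    if len(q):print(y,q[:,0].min().round(1),end='; ')
E
```

```text
[ 588.69165167 -142.2506406   310.24387347]
75 [318.9 175.1] [ 16  15 187] [ 580.2 -147.9   65. ]
25 [278.5 152.8] [ 22  23 392] [ 557.1 -191.8   65. ]
-25 [236.3 129.7] [ 29  30 645] [ 534.1 -235.8   65. ]
-75 [192.3 105.4] [  36   38 1044] [ 510.9 -279.9   65. ]
6 2450 [[-18.4, -17.9, 6.3], [-9.0, -7.6, 7.3], [-1.8, -0.6, 7.7], [7.9, 6.5, 8.1], [18.4, 16.7, 9.7]]
60 1743 [[-12.9, -29.1, 60.2], [-5.0, -14.2, 63.1], [-4.0, -0.0, 65.1], [-2.4, 13.9, 65.8], [0.1, 28.8, 67.7]]
(array([   0,    1,   92, 2468,   97,   90,  132,  188,  221,  260,  294,
        301,  339,  452,  827, 1031]), array([-10,  -5,   0,   5,  10,  15,  20,  25,  30,  35,  40,  45,  50,
        55,  60,  65,  70]))
-18 -10.9; -14 -15.4; -10 -17.6; -6 -18.5; -2 -19.6; 2 -19.6; 6 -18.6; 10 -17.4; 14 -14.3; 18 -9.9;
```

{"method": "jog_arm", "body": {
  "motion": [
    [0,0,0,12,-18,0,35],
    [0,0,0,12,-18,0,35],
    [0,0,0,9,-12.5,0,35],
    [0,0,0,0,0,25,35],
    [0,0,0,0,0,35,35],
    [0,0,0,0,0,20,35],
    [0,0,0,0,0,5,35],
    [0,0,0,0,0,0,35],
    [0,0,0,0,0,0,35]
  ]
}}

```text
t: 8.32
eef_pos: [557.0, -193.0, 226.2]
tcp_rot: [-3.141, 0.001, -3.113]
ft_force: [0.3, -0.0, -1.3]
opening: 0.459
grip_force: 30.0
```

```bash
python3 - <<'E'
from h import *
for i in range(3):
    w=shot('wrist');s=env.state();print(s['t'],s['eef_pos'],s['tcp_rot'],s['ft_force'])
E
```

```text
8.375 [ 557.02479604 -192.88264623  226.14424649] [-3.14099189e+00  1.36620301e-03 -3.11281691e+00] [-0.0826458  -0.22466201 -2.00827238]
8.425 [ 557.01845822 -192.83405745  226.04554601] [-3.14106032e+00  1.30474171e-03 -3.11280644e+00] [ 0.38872793  0.20406231 -2.19923224]
8.475 [ 556.96897636 -192.75720693  225.88933605] [-3.14118705e+00  1.00435894e-03 -3.11272916e+00] [-0.42280143 -0.30872647 -2.20384702]
```

{"method": "jog_arm", "body": {
  "motion": [
    [0,0,0,0,0.8,0,35],
    [0,0,0,0,0,8,35],
    [0,0,0,0,0,6,35],
    [0,0,0,0,0,5,35],
    [0,0,0,0,0,0,35]
  ]
}}

```text
t: 9.1
eef_pos: [556.7, -191.8, 205.6]
tcp_rot: [3.141, -0.001, -3.113]
ft_force: [0.6, -0.5, -2.1]
opening: 0.459
grip_force: 30.0
```

{"method": "jog_arm", "body": {
  "motion": [
    [0,0,0,0,0,3,35],
    [0,0,0,0,0,3,35],
    [0,0,0,0,0,3,35],
    [0,0,0,0,0,0,35]
  ]
}}

```text
t: 9.6
eef_pos: [556.7, -191.9, 197.0]
tcp_rot: [3.141, -0.0, -3.113]
ft_force: [0.1, 0.3, -1.7]
opening: 0.461
grip_force: 30.0
```

No side force with 20 mm in the hole. Continuing down to home.

{"method": "jog_arm", "body": {
  "motion": [
    [0,0,0,0,0,5,35],
    [0,0,0,0,0,6,35],
    [0,0,0,0,0,6,35],
    [0,0,0,0,0,6,35],
    [0,0,0,0,0,4,35],
    [0,0,0,0,0,0,35]
  ]
}}

```text
t: 10.35
eef_pos: [556.7, -191.8, 169.9]
tcp_rot: [3.141, -0.001, -3.113]
ft_force: [-0.2, -0.4, -2.7]
opening: 0.461
grip_force: 30.0
```

{"method": "jog_arm", "body": {
  "motion": [
    [0,0,0,0,0,1.5,35],
    [0,0,0,0,0,1,35],
    [0,0,0,0,0,0,35]
  ]
}}

```text
t: 10.72
eef_pos: [556.8, -191.9, 167.7]
tcp_rot: [3.142, 0.0, -3.113]
ft_force: [-0.0, 0.7, -2.0]
opening: 0.46
grip_force: 30.0
```

{"method": "jog_arm", "body": {
  "motion": [
    [0,0,0,0,0,0.6,35],
    [0,0,0,0,0,0.5,35],
    [0,0,0,0,0,0,35]
  ]
}}

```text
t: 11.1
eef_pos: [556.9, -191.9, 167.5]
tcp_rot: [-3.141, 0.001, -3.113]
ft_force: [-3.1, 1.2, 7.3]
opening: 0.459
grip_force: 30.0
```

Contact at z 167.5, so the shoulder is on the block. Releasing and retreating straight up.

{"method": "jog_arm", "body": {
  "motion": [
    [0,0,0,0,0,0,50],
    [0,0,0,0,0,0,65],
    [0,0,0,0,0,0,75],
    [0,0,0,0,0,0,75],
    [0,0,0,0,0,-20,75],
    [0,0,0,0,0,-40,75],
    [0,0,0,0,0,-50,75],
    [0,0,0,0,0,-30,75],
    [0,0,0,40,0,0,75],
    [0,0,0,40,0,0,75]
  ]
}}

```text
t: 12.35
eef_pos: [475.8, -194.0, 306.7]
tcp_rot: [-3.141, 0.0, -3.112]
ft_force: [0.4, -1.4, 0.4]
opening: 0.787
grip_force: 0.0
```

```bash
python3 - <<'E'
from h import *
w=shot('wrist');s=shot('scene','s2.png');st=env.state();print(st['t'],st['eef_pos'],st['opening'])
C=cloud(w).astype(float);X,Y,Z=C[...,0],C[...,1],C[...,2]
g=(w['z_map']>0)&(abs(X-557)<26)&(abs(Y+192)<26)
for a,b in((70,78),(124,136)):
    m=g&(Z>a)&(Z<b);print(a,m.sum(),np.percentile(C[m],[2,50,98],axis=0).round(1).tolist())
cv2.imwrite('pics/end.png',np.hstack([cv2.resize(w['color'],(400,250)),cv2.resize(s['color'],(400,250))])[...,::-1])
E
```

```text
12.45 [ 474.17901056 -193.88572518  306.92569352] 0.7927451693719082
70 793 [[538.6, -208.7, 71.2], [554.6, -192.4, 73.1], [574.3, -176.0, 75.1]]
124 541 [[551.7, -213.7, 124.6], [554.8, -192.5, 130.9], [561.1, -171.4, 132.3]]
```

View pics/end.png

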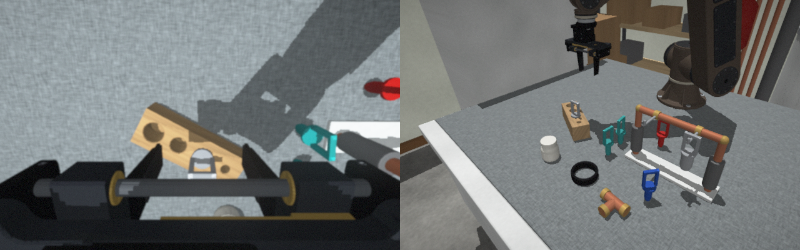

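The drift stands in the second-smallest hole (left view 203,165), shoulder top at 73 mm and loop top at 131 mm, so it is home. The thick drift still hangs (right view 688,150), and everything else is where it was.

```bash
python3 -c "
from cell import env
print(env.job_done())"
```

```text
the job is handed in; nothing more can be done
None
```

The thin drift stands fully home in the 24.5 mm hole (block_hole1), the thick one still hangs on its hook, nothing else was moved, and the job was handed in at about 12.5 s.

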